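Set the display leg to the red mark and close its cam lever

TASK

On the plywood board, slide the spring-loaded display leg out by its blue T-foot until the yellow pointer stands at the red mark, and pause there for a second with the orange cam lever still open. Then, keeping the leg at the mark, squeeze the lever upright until it is fully closed against the black blade. Finish while still holding: keep the lever squeezed and the leg at the mark, do not let go, and leave the mineral specimens undisturbed.

Things in the scene. Friction and masses are not known exactly. Their poses are not given: they have to be found in the camera images.
- rig: Fixed low walnut shelf, 380 x 500 mm, top at z = 52 mm, carrying a plywood board, top at z = 62 mm. Origin on the work surface; x = the way the leg slides out (roughly away from the robot), y left, z up. Shelf x -205 to 175 mm. An aluminium sleeve (y within 20 mm, up to z = 96 mm, x -190 to -47 mm) guides the leg. White ruler at y = -82 mm. Rig place and yaw vary.
- clamp (a point): Highest point of the fixed dark steel C-clamp that holds the board on the shelf's near right corner, 156 mm above the work surface; its frame reaches 125 mm from here to the right (-y of the rig), 35 mm to the left and 16 mm to and from the robot.
- leg (a joint): How far the leg is slid out, m, 0 (in) to 0.11. A spring always draws it back with about 2.5 N at 0 rising to 4.2 N at 0.11, plus 0.8 N of friction: let go, it runs back in.
- leg_head (a point): Head of the sliding leg; axes as the rig's, origin at the board's top (z = 62 mm) under the leg's middle. Black upright blade: x -14 to 18, y -6 to 6, top at z = 88 mm. It moves only along the slide. Fingers reaching down either side of blade and lever, tips at about z = 46 mm, stand behind the T-foot and can push it with their flanks. Nothing else within 60 mm is above z = 90 mm.
- foot_face (a point): Top middle of the inner (robot-side) face of the blue T-foot, an upright plate across the leg, in front of the blade: in leg_head's frame this face is at x = 26 mm, the outer rubber face at 46 mm, y from -56 to 62 mm, z from 6 to 68 mm.
- pointer (a point): Tip of the yellow pointer (3 mm wide) that sticks out to the right of the T-foot over the ruler; in leg_head's frame at x = 33, y = -82, z = 6 mm.
- red_mark: Red mark fixed on the ruler: a 3 mm wide red line across it, and a red clip 14 x 10 x 12 mm on the line's right end. Origin on the line, axes parallel to the rig's. The pointer is at the mark when both have the same x in the rig's frame. The mark calls for a leg value of 45 to 85 mm, different each time.
- cam_lever (a joint): Angle of the orange cam lever, rad: 0 = upright, fully closed (a stop); it starts open at 0.34 to 0.42, leaning to the left (+y), and is stiff (0.16 N m), staying where it is left.
- lever_hinge (a point): Orange lever arm, 32 mm wide along x, 8 mm thick, 2 to 54 mm above its hinge. Origin on the hinge axis (parallel to x; in leg_head's frame x = 2, y = 14, z = 30 mm), z along the lever. Closed it fills y 10 to 18 mm of leg_head's frame: blade and closed lever are 24 mm thick, middle at y = 6 mm. Open, its upper edge leans out to at most y = 40 mm.
- fluorite: Bystander: green fluorite octahedron, 36 mm high, loose on the shelf; origin under its middle.
- marble_chip: Bystander: pale marble chip, about 45 x 36 x 30 mm, loose on the shelf; origin under its middle.
- basalt: Bystander: black basalt pebble, about 46 x 36 x 23 mm, loose on the shelf; origin under its middle.
- tiger_eye: Bystander: polished brown tiger eye, about 40 x 30 x 20 mm, loose on the shelf; origin under its middle.

How it is judged:
By the outcome, as a careful person would: the job done as asked, in the order asked, and still so for the second after the job is handed in, while the arm keeps its last pose, push and grip.
It also fails if it takes over 38 s, if anything falls off the work surface, if the arm or the gripper's body presses on something with over 40 N, if the wrist force passes 120 N, or if a joint passes its speed limit or range.

ROBOT

A 6-joint arm with a two-finger parallel gripper is mounted at the origin on the work surface. World frame = base frame: x ahead of the robot, y to its left, z up, the work surface at z = 0. Lengths are in m, angles in rad, forces in N, time in s.
With the tool pointing down it reaches from about 0.275 to 1 m from the base axis. Payload 8.4 kg.
Tool frame: the origin (TCP) lies between the finger pads; the fingertips stand arm.tcp_to_tips ahead of it and the grasp point (between the pads) is the TCP (arm.tcp_to_tips is the distance from the TCP to the fingertips, in m); z points along the fingers, y is the line along which they close (so a half turn about z gives the same grasp; the last joint's range is limited). The gripper opens to 85 mm and grips with 20 to 120 N. Pads are 22 mm wide; open, the fingers measure 114 mm over their backs; the gripper's body (76 mm by 85 mm) begins 54 mm behind the grasp point. The pads swing forward as they close: fully open they stand 13 mm farther back than shut.
Start: joints at [1.15, 0.353, 1.633, -0, 1.155, -0.002], TCP at [0.254, 0.571, 0.25] pointing down, gripper open.
Joint ranges: [-2.63, 2.63], [-0.92, 2.1], [0.06, 2.66], [-1.3, 4.44], [0, 2.69], [-3.02, 3.02]. Speed limits (rad/s): [2.22, 2.22, 2.79, 3.14, 3.14, 3.14].

INTERFACE

Orientations are given as a 3x3 rotation matrix whose columns are the frame's x, y, z axes.
In Python, from cell import arm gives the robot as it stands.
- The arm moves only by the shell command python3 -m handwheel 'ROWS'. ROWS is JSON, a list that holds one entry, the list of rows, each a list of 7 numbers: the turn, a rotation vector about the tool's x, y, z in degrees, then the shift along the tool's x, y, z in m, then the opening, from 0 (shut) to 1 (fully open). A call has 1 to 5 rows; each row is the pose to reach, as a shift and turn from the pose commanded when the call began, along the tool's axes at that moment; what a row does not reach only later rows make up. A row lasts 1/10 s, in which the tool goes at most 50 mm and 8.59 degrees, less where a joint would pass 70% of its speed; a pose out of reach is approached as far as the arm can. A call with a gripper value outside its range is refused whole. The fingers move at their own pace and stop on an object; the grip force is fixed at half the most. Time passes only in rows, so rows that repeat a pose let the fingers close. It gives the time, the measured TCP pose, the force, the opening and the grip force at its end, in the units of the state.
- arm.state(): the state, without advancing time (a new reading comes with each control period).
- arm.read_camera(name): name is "scene" or "top" or "wrist"; returns (picture, depth): 420x560x3 uint8, blue, green, red; 420x560 float32, m along the optical axis (not along the pixel's ray), 0 where there is no reading.
- arm.get_calibration(name): a dict with "K" (3x3 intrinsics, pixels), "rvec" (rotation vector, rad) and "tvec" (3), from world to camera coordinates, as OpenCV has them; the wrist camera has in their place "hand_eye" (4x4, takes a point from camera to tool coordinates, whose origin is the TCP and whose axes are the flange's). Camera axes: x right, y down, z forward; pixel columns grow to the right and rows downward; lengths in m; the calibration is good to about 2 mm. A picture is of the moment at which its call begins: read the wrist's pose just before it. get_calibration takes no time and is no camera call.
- arm.job_done(): hands the job in; it is judged then, once.
Trained networks look in the newest picture that a camera, given by its name, has taken for a name from the list of things; names that differ only in an ending like _2 or _b are one class to them, and where a whole thing is asked for, a point or a joint stands for the part that bears it (a point fixed in the world has none). Each returns a list of dicts, best first, with "p" (0 to 1); they miss things now and then, are a little off and sometimes report something else, mostly with a low value. They report only what shows in the picture. A call takes as long as a camera call.
- arm.spot_in(camera, thing): "position" ([column, row] in pixels, amid what is visible of it).
The state is a dict: "time": time; "joint_positions": joint angles; "joint_vel": joint speeds; "joint_efforts": joint torques, N m; "position": TCP position; "tcp_rot": TCP orientation; "wrist_force": force on the tool from outside, world axes, zero at the start; "ft_torque": the same for the moment, N m; "finger_gap": opening from 0.0 (shut) to 1.0 (fully open); "gripper_force": force on a finger pad.
Only numpy, scipy, OpenCV 4.12 (cv2) and the standard library are available. Lean on these libraries where they do the work, as an engineer would, in place of code of your own. Each camera call takes 0.05 s, during which the arm holds its last target. There are 200 camera calls.

## Working session

There is one attempt and no reset: what is moved stays moved. The work goes in short steps, Python scripts to look and compute and a shell command to move; the robot and the scene stay as the last step left them, time stands still between calls to the robot, and variables do not carry over. Pictures are saved under pics/ and viewed, at most 10 in all, crops included, and the job is handed in when it is done.

```bash
mkdir -p pics; ls; cat > h.py <<'E'
import numpy as np, cv2
from cell import arm
def cam(name):
    c=arm.get_calibration(name); K=np.array(c["K"])
    if "rvec" in c:
        R=cv2.Rodrigues(np.array(c["rvec"],float))[0]; t=np.array(c["tvec"],float).ravel()
        return K,R.T,-R.T@t      # cam->world
    s=arm.state(); H=np.array(c["hand_eye"]); Rt=np.array(s["tcp_rot"]); p=np.array(s["position"])
    return K,Rt@H[:3,:3],Rt@H[:3,3]+p
def ray(C,uv):
    K,R,o=C; d=R@np.linalg.inv(K)@np.array([uv[0],uv[1],1.]); return o,d
def at_z(C,uv,z):
    o,d=ray(C,uv); return o+d*(z-o[2])/d[2]
def at_d(C,uv,depth):
    o,d=ray(C,uv); u,v=int(round(uv[0])),int(round(uv[1]))
    w=depth[max(0,v-1):v+2,max(0,u-1):u+2]; w=w[w>0]
    return o+d*np.median(w) if w.size else None
def proj(C,p):
    K,R,o=C; q=K@(R.T@(np.array(p)-o)); return q[:2]/q[2]
def tri(a,b):
    (o1,d1),(o2,d2)=a,b; A=np.stack([d1,-d2],1); s=np.linalg.lstsq(A,o2-o1,rcond=None)[0]
    p,q=o1+d1*s[0],o2+d2*s[1]; return (p+q)/2,np.linalg.norm(p-q)
E
python3 - <<'E'
from h import *
s=arm.state(); print(s["time"],s["position"],arm.tcp_to_tips,np.round(s["tcp_rot"],3).tolist())
for n in ("top","scene"):
    C=cam(n); im,d=arm.read_camera(n); cv2.imwrite(f"pics/{n}0.png",im); np.savez(f"{n}0.npz",im=im,d=d)
    for t in ["clamp","leg_head","foot_face","pointer","red_mark","lever_hinge","fluorite","marble_chip","basalt","tiger_eye"]:
        for r in arm.spot_in(n,t)[:1]:
            p=at_d(C,r["position"],d); print(n,t,round(r["p"],2),np.round(r["position"],1),None if p is None else np.round(p,3))
E
```

```text
pics
0.0 [0.25396113 0.57057557 0.24956262] 0.019 [[-0.914, 0.407, -0.001], [0.407, 0.914, -0.001], [-0.0, -0.001, -1.0]]
top clamp 0.84 [342.  228.8] [ 0.516 -0.103  0.107]
top leg_head 0.64 [348.5 221.6] [ 0.532 -0.121  0.083]
top foot_face 0.71 [345.7 222.5] [ 0.53  -0.115  0.085]
top pointer 0.77 [349.4 222.7] [ 0.53  -0.123  0.086]
top lever_hinge 0.68 [341.9 235.9] [ 0.5   -0.099  0.124]
top fluorite 0.62 [272.2 274.1] [0.423 0.049 0.077]
top marble_chip 0.62 [400.2 153.4] [ 0.681 -0.243  0.079]
top basalt 0.58 [244.4 211.5] [0.562 0.106 0.074]
top tiger_eye 0.69 [436.2 212.3] [ 0.548 -0.318  0.071]
scene clamp 0.97 [185.8 306.5] [ 0.558 -0.163  0.107]
scene leg_head 0.73 [190.9 267.8] [ 0.531 -0.113  0.131]
scene foot_face 0.95 [190.8 271.1] [ 0.535 -0.118  0.131]
scene pointer 0.92 [192.  268.7] [ 0.534 -0.113  0.131]
scene lever_hinge 0.76 [184.5 250.6] [ 0.502 -0.096  0.128]
scene fluorite 0.66 [212.1 184.3] [0.428 0.053 0.078]
scene marble_chip 0.68 [218.2 402.5] [ 0.683 -0.242  0.078]
scene basalt 0.63 [219.9 402. ] [ 0.685 -0.24   0.079]
scene tiger_eye 0.89 [119.9 397.3] [ 0.555 -0.322  0.071]
```

```bash
python3 - <<'E'
import cv2
im=cv2.imread("pics/top0.png"); cv2.imwrite("pics/topc.png",cv2.resize(im[120:320,210:460],None,fx=3,fy=3,interpolation=cv2.INTER_CUBIC))
E
```

```text
(no output)
```

View pics/topc.png

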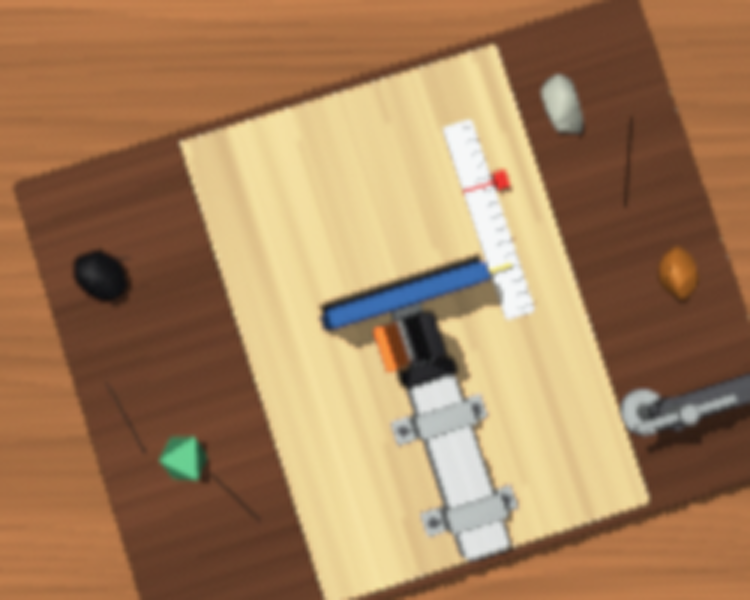

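View pics/scene0.png

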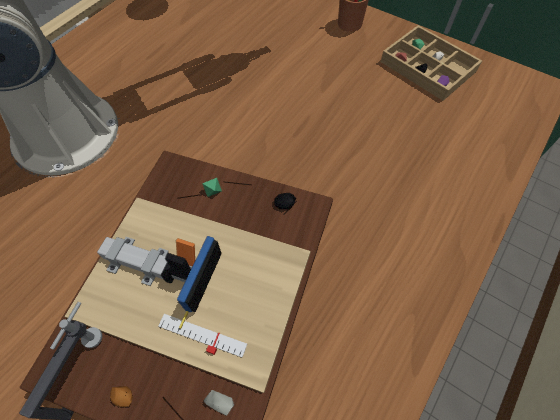

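The top crop shows the rig yawed about 17° to the left. The blue foot runs from (325,315) to (485,270), the orange lever is at (390,348), the pointer at (502,268) and the red line at (478,188). The clamp is at (640,410). The scene view agrees with this. Next I'll fit the yaw and get coarse positions from colour and depth.

```bash
cat >> h.py <<'E'
def cloud(C,d):
    K,R,o=C; v,u=np.indices(d.shape); r=np.stack([u,v,np.ones_like(u)],-1)@np.linalg.inv(K).T
    return (r*d[...,None])@R.T+o
def hsv(im,lo,hi): return cv2.inRange(cv2.cvtColor(im,cv2.COLOR_BGR2HSV),np.array(lo),np.array(hi))>0
COL=dict(blue=((100,120,60),(125,255,255)),orange=((5,190,120),(14,255,255)),yellow=((22,130,120),(34,255,255)),red=((0,190,110),(4,255,255)),wood=((12,40,150),(24,150,255)))
E
python3 - <<'E'
from h import *
for n in ("top","scene"):
    z=np.load(n+"0.npz"); C=cam(n); P=cloud(C,z["d"]); im=z["im"]
    near=(P[...,2]>.04)&(P[...,2]<.2)&(P[...,0]>.2)&(P[...,0]<.85)&(z["d"]>0)
    for c in COL:
        m=hsv(im,*COL[c])&near; q=P[m]
        if len(q)<3: print(n,c,len(q)); continue
        print(n,c,len(q),np.round(np.median(q,0),3),"z",np.round(np.percentile(q[:,2],[5,95]),3),end=" ")
        t=q[q[:,2]>np.percentile(q[:,2],95)-.004] if c in("blue","orange") else q
        (cx,cy),(w,h),a=cv2.minAreaRect(t[:,:2].astype(np.float32)*1000); print(np.round([cx,cy,w,h,a],1))
E
```

```text
top blue 376 [ 0.538 -0.106  0.13 ] z [0.126 0.133] [ 538.  -107.    14.1  114.    16.3]
top orange 135 [ 0.548 -0.315  0.069] z [0.064 0.143] [501.4 -90.3  24.6   6.3  24.9]
top yellow 0
top red 12 [ 0.624 -0.189  0.073] z [0.071 0.076] [ 623.8 -188.9    8.     5.4   29.4]
top wood 14882 [ 0.523 -0.104  0.062] z [0.059 0.065] [ 518.6    3.4  410.8 1210.9    1.9]
scene blue 609 [ 0.54  -0.118  0.131] z [0.11  0.133] [ 537.  -108.3   13.8  116.3   16.2]
scene orange 10 [ 0.513 -0.09   0.137] z [0.119 0.144] [503.  -89.6  17.3   0.9  12.5]
scene yellow 28 [ 0.558 -0.179  0.075] z [0.073 0.077] [ 557.1 -178.4    2.9   27.1   21.5]
scene red 4 [ 0.629 -0.193  0.076] z [0.075 0.077] [ 627.  -193.2   11.     1.8   28.3]
scene wood 21466 [ 0.563 -0.121  0.063] z [0.061 0.065] [ 520.9 -120.2  360.2  249.8   15.8]
```

```bash
python3 - <<'E'
from h import *
c=arm.get_calibration("wrist"); print(np.round(c["hand_eye"],3),np.round(c["K"],0))
s=arm.state();R=np.array(s["tcp_rot"]);p=np.array(s["position"])
a=np.deg2rad(16.1);Rt=np.array([[-np.cos(a),-np.sin(a),0],[-np.sin(a),np.cos(a),0],[0,0,-1]]).T
print(Rt, cv2.Rodrigues(R.T@Rt)[0].ravel()*57.3)
for t in [(.516,-.11,.30),(.48,-.14,.3)]: print(t,np.round(R.T@(np.array(t)-p),4))
E
```

```text
[[ 0.001 -0.961 -0.277  0.07 ]
 [ 1.     0.001  0.    -0.   ]
 [-0.    -0.277  0.961 -0.124]
 [ 0.     0.     0.     1.   ]] [[320.   0. 275.]
 [  0. 320. 211.]
 [  0.   0.   1.]]
[[-0.96077915 -0.27731465  0.        ]
 [-0.27731465  0.96077915  0.        ]
 [ 0.          0.         -1.        ]] [-1.57708948e-03 -1.53917612e-03 -4.00976740e+01]
(0.516, -0.11, 0.3) [-0.5162 -0.5157 -0.0497]
(0.48, -0.14, 0.3) [-0.4955 -0.5577 -0.0497]
```

```bash
python3 -m handwheel '[[[0,0,-8,-0.035,-0.035,-0.01,1],[0,0,-16,-0.07,-0.07,-0.02,1],[0,0,-24,-0.105,-0.105,-0.03,1],[0,0,-32,-0.14,-0.14,-0.04,1],[0,0,-40,-0.172,-0.172,-0.05,1]]]'
python3 - <<'E'
from h import *
s=arm.state();R=np.array(s["tcp_rot"]);p=np.array(s["position"])
a=np.deg2rad(16.1);Rt=np.array([[-np.cos(a),-np.sin(a),0],[-np.sin(a),np.cos(a),0],[0,0,-1]]).T
print(p,s["time"],cv2.Rodrigues(R.T@Rt)[0].ravel()*57.3, np.round(R.T@(np.array((.505,-.125,.30))-p),4))
E
```

```text
time: 1.6
position: [0.3413, 0.3431, 0.3005]
tcp_rot: [[-0.961, -0.278, 0.0], [-0.278, 0.961, 0.0], [-0.0, -0.0, -1.0]]
wrist_force: [0.7, 0.0, 0.3]
finger_gap: 0.998
gripper_force: 0.0
[0.34126752 0.34305995 0.30047707] 1.6 [-0.00420189  0.01865766  0.05099171] [-0.0271 -0.4951  0.0005]
```

```bash
python3 -m handwheel '[[[0,0,0,-0.003,-0.05,0,1],[0,0,0,-0.006,-0.099,0,1],[0,0,0,-0.009,-0.148,0,1],[0,0,0,-0.012,-0.197,0,1],[0,0,0,-0.014,-0.246,0,1]]]'
python3 -m handwheel '[[[0,0,0,-0.003,-0.05,0,1],[0,0,0,-0.006,-0.099,0,1],[0,0,0,-0.009,-0.148,0,1],[0,0,0,-0.012,-0.197,0,1],[0,0,0,-0.013,-0.246,0,1]]]'
python3 - <<'E'
from h import *
s=arm.state(); print(s["time"],s["position"])
C=cam("wrist"); im,d=arm.read_camera("wrist"); np.savez("w1.npz",im=im,d=d,R=C[1],o=C[2],K=C[0]); cv2.imwrite("pics/w1.png",im)
P=cloud(C,d)
for t in ["leg_head","foot_face","pointer","red_mark","lever_hinge"]:
    for r in arm.spot_in("wrist",t)[:1]:
        p=at_d(C,r["position"],d); print(t,round(r["p"],2),np.round(r["position"],1),None if p is None else np.round(p,3))
E
```

```text
time: 2.1
position: [0.4218, 0.1103, 0.3004]
tcp_rot: [[-0.962, -0.273, 0.001], [-0.273, 0.962, 0.0], [-0.001, -0.0, -1.0]]
wrist_force: [0.9, 0.4, 0.9]
finger_gap: 0.996
gripper_force: 0.0
time: 2.6
position: [0.5014, -0.1232, 0.3003]
tcp_rot: [[-0.962, -0.272, 0.001], [-0.272, 0.962, -0.0], [-0.001, -0.0, -1.0]]
wrist_force: [0.8, 0.8, -0.5]
finger_gap: 1.0
gripper_force: 0.0
2.6 [ 0.50139346 -0.12322475  0.30027981]
leg_head 0.81 [284.6 220. ] [ 0.528 -0.106  0.11 ]
pointer 0.58 [285.8 218.4] [ 0.529 -0.104  0.101]
red_mark 0.75 [443.2 279.6] [0.56  0.105 0.073]
lever_hinge 0.94 [302.9 201.2] [ 0.5   -0.096  0.128]
```

View pics/w1.png

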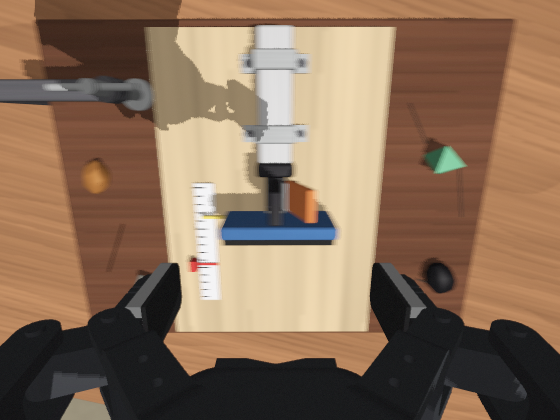

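The wrist view shows the pointer at (213,216), the red line at (207,264) with its clip at (194,264), the foot's inner top edge near row 226, the lever at (302,203) and the blade at (276,200). The network's "red_mark" and "pointer" hits are wrong: the first is the basalt and the second is the foot. I'll use colour instead.

```bash
cat > m.py <<'E'
from h import *
def meas(f,a=None,verbose=1):
    z=np.load(f); C=(z["K"],z["R"],z["o"]); im=z["im"]; P=cloud(C,z["d"])
    box=(P[...,2]>.045)&(P[...,2]<.2)&(np.abs(P[...,0]-.56)<.2)&(np.abs(P[...,1]+.12)<.2)&(z["d"]>0)
    if a is None:
        w=hsv(im,*COL["wood"])&box&(abs(P[...,2]-.062)<.006); w=cv2.morphologyEx(w.astype(np.uint8),cv2.MORPH_OPEN,np.ones((3,3)))
        r=cv2.minAreaRect(P[w>0][:,:2].astype(np.float32)*1000); print("board",np.round(r[0],1),np.round(r[1],1),r[2])
    b=hsv(im,*COL["blue"])&box&(P[...,2]>.126); r=cv2.minAreaRect(P[b][:,:2].astype(np.float32)*1000); print("foot top",np.round(r[0],1),np.round(r[1],1),r[2],"z",np.round(np.median(P[b][:,2]),4))
    a=np.deg2rad(a if a is not None else r[2]); ux=np.array([np.cos(a),np.sin(a)]); uy=np.array([-ux[1],ux[0]])
    def rep(n,m):
        q=P[m]; 
        if len(q)<3: print(n,len(q)); return
        print(n,len(q),"xyz",np.round(np.median(q,0),4),"ux",np.round(np.percentile(q[:,:2]@ux,[3,50,97])*1000,1),"uy",np.round(np.percentile(q[:,:2]@uy,[3,50,97])*1000,1))
    rep("foot",b); rep("lever",hsv(im,*COL["orange"])&box&(P[...,2]>.1))
    low=box&(P[...,2]<.085)&(P[...,1]<-.1)
    rep("pointer",hsv(im,(22,120,140),(34,255,255))&low); rep("red",hsv(im,(0,120,110),(6,255,255))&low&(P[...,2]<.069)); rep("clip",hsv(im,(0,120,90),(6,255,255))&low&(P[...,2]>=.07))
    rep("redright",hsv(im,(174,120,110),(180,255,255))&low)
    s=(im.min(-1)>150)&((im.max(-1).astype(int)-im.min(-1))<25)&box&(P[...,2]>.088)&(P[...,2]<.1); rep("sleeve",s)
if __name__=="__main__":
    import sys; meas(sys.argv[1],float(sys.argv[2]) if len(sys.argv)>2 else None)
E
python3 m.py w1.npz; python3 m.py w1.npz 16
```

```text
board [ 522.4 -120.2] [360.2 250. ] 15.879302978515625
foot top [ 528.  -113.4] [ 32.2 109.8] 15.820347785949707 z 0.1304
foot 1567 xyz [ 0.5363 -0.1109  0.1304] ux [480.2 485.6 492.7] uy [-304.4 -252.9 -201.8]
lever 0
pointer 49 xyz [ 0.5571 -0.1786  0.0746] ux [485.8 486.8 488.4] uy [-336.8 -323.4 -316.6]
red 37 xyz [ 0.621  -0.1776  0.0666] ux [544.9 549.6 557. ] uy [-360.1 -340.1 -329.3]
clip 69 xyz [ 0.6222 -0.1901  0.0747] ux [542.3 547.2 555. ] uy [-356.4 -352.8 -346.7]
redright 0
sleeve 4098 xyz [ 0.4099 -0.1459  0.0912] ux [305.2 353.9 418.3] uy [-269.7 -253.9 -236.2]
foot top [ 528.  -113.4] [ 32.2 109.8] 15.820347785949707 z 0.1304
foot 1567 xyz [ 0.5363 -0.1109  0.1304] ux [479.4 484.8 491.9] uy [-305.9 -254.4 -203.3]
lever 0
pointer 49 xyz [ 0.5571 -0.1786  0.0746] ux [484.8 485.8 487.4] uy [-338.3 -324.9 -318.1]
red 37 xyz [ 0.621  -0.1776  0.0666] ux [543.8 548.6 555.8] uy [-361.8 -341.8 -331. ]
clip 69 xyz [ 0.6222 -0.1901  0.0747] ux [541.2 546.1 553.9] uy [-358.1 -354.6 -348.4]
redright 0
sleeve 4098 xyz [ 0.4099 -0.1459  0.0912] ux [304.4 353.1 417.6] uy [-270.8 -255.1 -237.2]
```

```bash
python3 - <<'E'
from h import *
z=np.load("w1.npz"); C=(z["K"],z["R"],z["o"]); im=z["im"].astype(int); d=z["d"]; P=cloud(C,d)
a=np.deg2rad(15.85); ux=np.array([np.cos(a),np.sin(a)]); uy=np.array([-ux[1],ux[0]])
print("cam",C[2],C[2][:2]@ux*1e3)
for c in range(206,226,3):
    y=im[205:228,c]; w=np.clip(np.minimum(y[:,1],y[:,2])-y[:,0]-np.median(np.minimum(y[:,1],y[:,2])-y[:,0])-20,0,None); r=(w*np.arange(205,228)).sum()/max(w.sum(),1)
    zz=P[int(round(r)),c,2] if w.sum() else 0; print("yel",c,round(r,1),w.max(),"z",round(zz,4),[round(at_z(C,(c,r),h)[:2]@ux*1e3,1) for h in(.068,.075)])
for c in range(198,218,3):
    y=im[255:274,c]; w=np.clip(y[:,2]-y[:,1]-40,0,None); r=(w*np.arange(255,274)).sum()/max(w.sum(),1)
    zz=P[int(round(r)),c,2] if w.sum() else 0; print("red",c,round(r,1),w.max(),"z",round(zz,4),[round(at_z(C,(c,r),h)[:2]@ux*1e3,1) for h in(.063,.066)])
m=(P[...,2]>.142)&(P[...,2]<.156)&(im.max(-1)<90); q=P[m]; q=q[(abs(q[:,0]-.5)<.06)&(abs(q[:,1]+.11)<.05)]
print("blade",len(q),np.round(np.percentile(q[:,:2]@ux*1e3,[2,50,98]),1),np.round(np.percentile(q[:,:2]@uy*1e3,[2,50,98]),1),np.median(q[:,2]))
m=(im[...,2]>im[...,0]+90)&(P[...,2]>.12)&(abs(P[...,0]-.5)<.06); q=P[m]
print("lever",len(q),np.round(np.percentile(q[:,:2]@ux*1e3,[2,50,98]),1),np.round(np.percentile(q[:,:2]@uy*1e3,[2,50,98]),1),np.percentile(q[:,2],98))
E
```

```text
cam [ 0.43358357 -0.14251629  0.42454994] 378.17470515721135
yel 206 216.8 84.0 z 0.0762 [np.float64(488.9), np.float64(486.8)]
yel 209 216.8 84.0 z 0.0746 [np.float64(489.0), np.float64(486.8)]
yel 212 216.8 81.0 z 0.074 [np.float64(489.0), np.float64(486.8)]
yel 215 216.8 69.0 z 0.0738 [np.float64(489.0), np.float64(486.8)]
yel 218 217.1 38.0 z 0.0751 [np.float64(489.4), np.float64(487.2)]
yel 221 216.8 23.0 z 0.0748 [np.float64(489.0), np.float64(486.8)]
yel 224 0.0 0.0 z 0 [np.float64(267.9), np.float64(270.0)]
red 198 264.1 102 z 0.0752 [np.float64(551.7), np.float64(550.3)]
red 201 263.5 105 z 0.0657 [np.float64(550.9), np.float64(549.5)]
red 204 263.5 108 z 0.0659 [np.float64(550.9), np.float64(549.5)]
red 207 263.5 108 z 0.0654 [np.float64(550.9), np.float64(549.5)]
red 210 263.5 107 z 0.0672 [np.float64(550.9), np.float64(549.5)]
red 213 263.5 107 z 0.0669 [np.float64(550.9), np.float64(549.5)]
red 216 263.5 43 z 0.0665 [np.float64(550.9), np.float64(549.5)]
blade 384 [440.1 457.2 471.1] [-258.7 -254.3 -248. ] 0.1504666604850074
lever 457 [441.6 456.9 470.4] [-232.3 -225.1 -219.1] 0.1444069053917834
```

The pointer has to travel about 62.7 mm, which is within the 45–85 mm range. The blade is 12 mm wide with its middle at uy ≈ -254, and the heights agree with the text. Descending astride blade and lever.

```bash
python3 -m handwheel '[[[0,0,0,-0.008,0.004,0.03,1],[0,0,0,-0.015,0.0075,0.075,1],[0,0,0,-0.015,0.0075,0.12,1],[0,0,0,-0.015,0.0075,0.16,1],[0,0,0,-0.015,0.0075,0.177,1]]]'
python3 -m handwheel '[[[0,0,0,0,0,0,1]]]'
python3 - <<'E'
from h import *
s=arm.state(); C=cam("wrist"); im,d=arm.read_camera("wrist"); np.savez("w2.npz",im=im,d=d,R=C[1],o=C[2],K=C[0]); cv2.imwrite("pics/w2.png",im)
print(s["time"],s["position"],s["wrist_force"])
E
```

```text
time: 3.4
position: [0.511, -0.1074, 0.1198]
tcp_rot: [[-0.962, -0.275, -0.005], [-0.275, 0.962, 0.001], [0.004, 0.002, -1.0]]
wrist_force: [-1.1, 0.4, 0.0]
finger_gap: 1.005
gripper_force: 0.0
time: 3.5
position: [0.5113, -0.1077, 0.1208]
tcp_rot: [[-0.962, -0.275, -0.005], [-0.275, 0.962, 0.001], [0.004, 0.003, -1.0]]
wrist_force: [0.1, 0.7, 0.3]
finger_gap: 1.001
gripper_force: 0.0
3.5 [ 0.51131277 -0.10772897  0.12078332] [0.09545478 0.74061013 0.3217115 ]
```

View pics/w2.png

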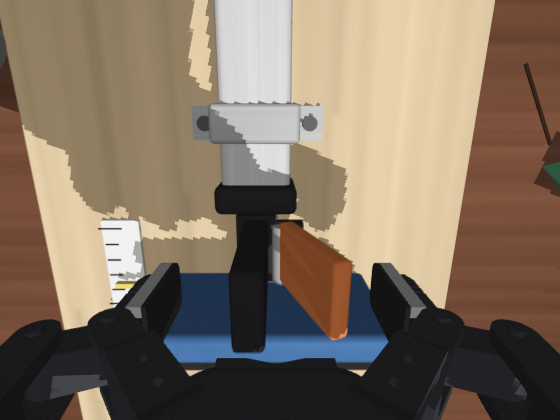

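The fingers stand astride the blade (235–268 px) and the lever (275–350 px), behind the foot. They are about 4 mm too far left, so I'll shift right and push the foot out.

```bash
python3 -m handwheel '[[[0,0,0,0,-0.004,0.001,1],[0,0,0,-0.01,-0.004,0.001,1],[0,0,0,-0.025,-0.004,0.001,1],[0,0,0,-0.04,-0.004,0.001,1],[0,0,0,-0.052,-0.004,0.001,1]]]'
python3 -m handwheel '[[[0,0,0,0,0,0,1],[0,0,0,0,0,0,1]]]'
cat > look.py <<'E'
from h import *
import sys
n=sys.argv[1]; a=np.deg2rad(15.85); ux=np.array([np.cos(a),np.sin(a)]); uy=np.array([-ux[1],ux[0]])
s=arm.state(); p=np.array(s["position"]); f=np.array(s["wrist_force"])
print("t",s["time"],"tcp ux,uy,z",np.round([p[:2]@ux*1e3,p[:2]@uy*1e3,p[2]*1e3],1),"F ux,uy,z",np.round([f[:2]@ux,f[:2]@uy,f[2]],1))
for c in ("wrist","scene","top"):
    C=cam(c); im,d=arm.read_camera(c); cv2.imwrite(f"pics/{c}_{n}.png",im); np.savez(f"{c}_{n}.npz",im=im,d=d,K=C[0],R=C[1],o=C[2])
    P=cloud(C,d); low=(P[...,2]>.055)&(P[...,2]<.085)&(P[...,1]<-.12)&(P[...,1]>-.24)&(abs(P[...,0]-.6)<.1)
    Y=im.astype(int)
    for nm,m,h in(("yel",hsv(im,(22,120,110),(34,255,255)),.075),("red",(Y[...,2]-np.maximum(Y[...,1],Y[...,0])>50)&(P[...,2]<.07),.066),("clip",(Y[...,2]-np.maximum(Y[...,1],Y[...,0])>50)&(P[...,2]>=.071),.074)):
        v,u=np.nonzero(m&low)
        if len(u)<2: print(c,nm,len(u)); continue
        q=np.array([at_z(C,uv,h) for uv in zip(u,v)]); print(c,nm,len(u),"px",u.mean().round(1),v.mean().round(1),"ux",np.round([q[:,:2].mean(0)@ux*1e3],1),"uy",np.round([q[:,:2].mean(0)@uy*1e3],1),"zmeas",np.round(np.median(P[v,u,2]),4))
E
python3 look.py a
```

```text
time: 4.05
position: [0.5661, -0.0991, 0.1229]
tcp_rot: [[-0.962, -0.273, 0.001], [-0.273, 0.962, -0.0], [-0.001, -0.0, -1.0]]
wrist_force: [-4.8, -1.1, 3.3]
finger_gap: 0.998
gripper_force: 2.4
time: 4.25
position: [0.5648, -0.0993, 0.122]
tcp_rot: [[-0.962, -0.273, 0.0], [-0.273, 0.962, -0.0], [-0.0, -0.0, -1.0]]
wrist_force: [-1.7, -1.1, 2.3]
finger_gap: 0.996
gripper_force: 1.2
t 4.25 tcp ux,uy,z [ 516.3 -249.8  122. ] F ux,uy,z [-2.  -0.6  2.3]
wrist yel 152 px 138.9 272.1 ux [533.1] uy [-330.4] zmeas 0.0744
wrist red 193 px 117.6 285.2 ux [546.8] uy [-349.1] zmeas 0.067
wrist clip 416 px 108.1 294.2 ux [548.4] uy [-351.3] zmeas 0.0746
scene yel 35 px 209.0 328.6 ux [533.3] uy [-324.2] zmeas 0.0752
scene red 32 px 215.5 341.5 ux [549.4] uy [-338.3] zmeas 0.0669
scene clip 59 px 210.6 349.1 ux [548.4] uy [-352.6] zmeas 0.0751
top yel 0
top red 0
top clip 0
```

```bash
python3 -m handwheel '[[[0,0,0,-0.005,0.001,0,1],[0,0,0,-0.01,0.0015,0,1],[0,0,0,-0.016,0.0015,0,1],[0,0,0,-0.016,0.0015,0,1],[0,0,0,-0.016,0.0015,0,1]]]'
python3 look.py b; python3 - <<'E'
import cv2,numpy as np
a=cv2.imread("pics/wrist_b.png")[210:330,40:200]; b=cv2.imread("pics/scene_b.png")[300:380,180:260]
cv2.imwrite("pics/b.png",np.hstack([cv2.resize(a,(533,400),interpolation=2),cv2.resize(b,(267,400)[::-1][:1]*2 if 0 else (267,267),interpolation=2) if 0 else cv2.copyMakeBorder(cv2.resize(b,(267,267),interpolation=2),0,133,0,0,0)]))
E
```

```text
time: 4.9
position: [0.5792, -0.0939, 0.1218]
tcp_rot: [[-0.962, -0.272, -0.0], [-0.272, 0.962, -0.0], [0.0, -0.0, -1.0]]
wrist_force: [-2.1, -2.8, -0.6]
finger_gap: 0.995
gripper_force: 1.3
t 4.9 tcp ux,uy,z [ 531.5 -248.5  121.8] F ux,uy,z [-2.7 -2.1 -0.6]
wrist yel 169 px 138.1 272.1 ux [548.3] uy [-329.5] zmeas 0.0743
wrist red 316 px 122.9 264.9 ux [548.] uy [-342.6] zmeas 0.0669
wrist clip 448 px 102.1 271.6 ux [548.5] uy [-351.3] zmeas 0.0746
scene yel 35 px 218.0 331.4 ux [549.] uy [-323.5] zmeas 0.0751
scene red 19 px 214.5 344.9 ux [550.] uy [-343.7] zmeas 0.0667
scene clip 62 px 210.8 349.2 ux [548.8] uy [-352.6] zmeas 0.0749
top yel 0
top red 0
top clip 0
```

View pics/b.png

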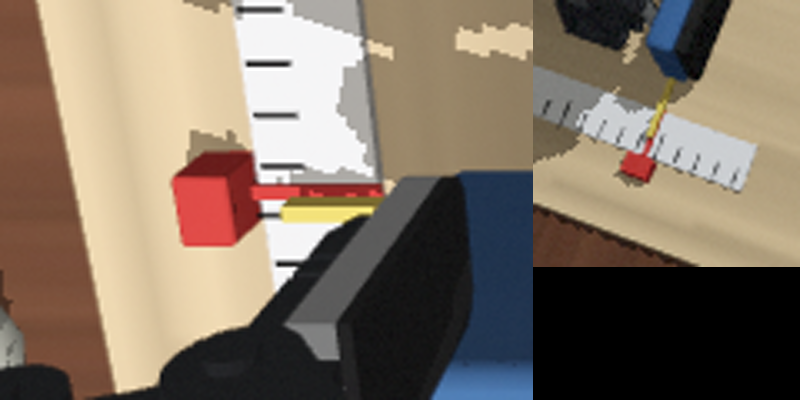

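The pointer in the crop (row 213) lies over the red line (row 192), offset by parallax because it sits higher. I'll work out the residual with the local heights.

```bash
cat > fine.py <<'E'
from h import *
import sys
z=np.load(f"wrist_{sys.argv[1]}.npz"); C=(z["K"],z["R"],z["o"]); im=z["im"].astype(int); P=cloud(C,z["d"])
a=np.deg2rad(15.85); ux=np.array([np.cos(a),np.sin(a)])
print("cam ux",C[2][:2]@ux*1e3)
w=(im.min(-1)>190)&(abs(P[...,0]-.6)<.06)&(abs(P[...,1]+.17)<.05); print("ruler z",np.percentile(P[w][:,2],[10,50,90]).round(4))
for c in range(126,146,4):
    y=im[250:300,c]; R=np.arange(250,300)
    red=np.nonzero((y[:,2]-y[:,1]>60)&(y[:,2]-y[:,0]>60))[0]+250; ye=np.nonzero((np.minimum(y[:,1],y[:,2])-y[:,0]>60))[0]+250
    br=ye[y[ye-250,2]>200]
    for nm,r in(("red",red),("yel",ye),("yeltop",br)):
        if len(r): 
            zz=np.median(P[r,c,2]); print(c,nm,r.min(),r.max(),"z",zz.round(4),"ux edges",[(at_z(C,(c,e),zz)[:2]@ux*1e3).round(1) for e in(r.min()-.5,r.max()+.5)])
E
python3 fine.py b
```

```text
cam ux 461.167409273479
ruler z [0.065  0.0658 0.0666]
126 red 265 269 z 0.0668 ux edges [np.float64(547.3), np.float64(550.7)]
126 yel 272 276 z 0.0747 ux edges [np.float64(548.0), np.float64(551.3)]
126 yeltop 272 276 z 0.0747 ux edges [np.float64(548.0), np.float64(551.3)]
130 red 265 268 z 0.0666 ux edges [np.float64(547.4), np.float64(550.1)]
130 yel 272 276 z 0.0744 ux edges [np.float64(548.2), np.float64(551.5)]
130 yeltop 272 276 z 0.0744 ux edges [np.float64(548.2), np.float64(551.5)]
134 red 265 268 z 0.0667 ux edges [np.float64(547.4), np.float64(550.1)]
134 yel 272 276 z 0.0748 ux edges [np.float64(548.0), np.float64(551.2)]
134 yeltop 272 276 z 0.0748 ux edges [np.float64(548.0), np.float64(551.2)]
138 red 265 268 z 0.0668 ux edges [np.float64(547.3), np.float64(550.0)]
138 yel 272 276 z 0.0747 ux edges [np.float64(548.0), np.float64(551.3)]
138 yeltop 272 276 z 0.0747 ux edges [np.float64(548.0), np.float64(551.3)]
142 red 265 268 z 0.0668 ux edges [np.float64(547.3), np.float64(550.0)]
142 yel 272 276 z 0.0751 ux edges [np.float64(547.8), np.float64(551.1)]
142 yeltop 272 276 z 0.0751 ux edges [np.float64(547.8), np.float64(551.1)]
```

The residual is under 1 mm. Now the pause at the mark with the lever open, for 1.5 s.

```bash
for i in 1 2 3; do python3 -m handwheel '[[[0,0,0,0,0,0,1],[0,0,0,0,0,0,1],[0,0,0,0,0,0,1],[0,0,0,0,0,0,1],[0,0,0,0,0,0,1]]]' | head -2; done
python3 look.py c; python3 fine.py c | tail -4
```

```text
time: 5.55
position: [0.5792, -0.0937, 0.1219]
time: 6.05
position: [0.5794, -0.0936, 0.122]
time: 6.55
position: [0.5794, -0.0936, 0.122]
t 6.55 tcp ux,uy,z [ 531.9 -248.3  122. ] F ux,uy,z [-4.4 -1.4 -4.1]
wrist yel 174 px 138.0 272.1 ux [548.7] uy [-329.4] zmeas 0.0744
wrist red 311 px 122.7 264.9 ux [548.4] uy [-342.5] zmeas 0.067
wrist clip 449 px 101.9 270.8 ux [548.4] uy [-351.2] zmeas 0.0745
scene yel 35 px 218.2 331.4 ux [549.3] uy [-323.5] zmeas 0.0748
scene red 16 px 213.9 347.2 ux [550.6] uy [-347.4] zmeas 0.0666
scene clip 61 px 210.7 349.1 ux [548.6] uy [-352.6] zmeas 0.0752
top yel 0
top red 0
top clip 0
138 yeltop 272 275 z 0.0748 ux edges [np.float64(548.4), np.float64(551.0)]
142 red 265 268 z 0.0668 ux edges [np.float64(547.7), np.float64(550.4)]
142 yel 271 275 z 0.0744 ux edges [np.float64(547.9), np.float64(551.2)]
142 yeltop 272 275 z 0.0747 ux edges [np.float64(548.5), np.float64(551.1)]
```

The leg is steady at the mark, so I'll close the lever in stages.

```bash
python3 -m handwheel '[[[0,0,0,0,0,0,0.8],[0,0,0,0,0,0,0.65],[0,0,0,0,0,0,0.5],[0,0,0,0,0,0,0.5],[0,0,0,0,0,0,0.5]]]'
python3 -m handwheel '[[[0,0,0,0,0,0,0.4],[0,0,0,0,0,0,0.35],[0,0,0,0,0,0,0.35],[0,0,0,0,0,0,0.35]]]'
python3 look.py d; python3 fine.py d | tail -4
```

```text
time: 7.2
position: [0.5795, -0.0926, 0.1225]
tcp_rot: [[-0.962, -0.272, 0.0], [-0.272, 0.962, 0.002], [-0.0, 0.001, -1.0]]
wrist_force: [-4.4, 5.1, 4.4]
finger_gap: 0.502
gripper_force: 3.7
time: 7.6
position: [0.5795, -0.0926, 0.1225]
tcp_rot: [[-0.962, -0.272, 0.0], [-0.272, 0.962, 0.002], [-0.001, 0.001, -1.0]]
wrist_force: [-5.7, 5.6, 4.2]
finger_gap: 0.354
gripper_force: 3.6
t 7.6 tcp ux,uy,z [ 532.2 -247.3  122.5] F ux,uy,z [-4.   6.9  4.2]
wrist yel 301 px 144.3 272.0 ux [549.2] uy [-324.9] zmeas 0.0745
wrist red 351 px 122.0 264.8 ux [548.9] uy [-342.1] zmeas 0.0668
wrist clip 438 px 100.5 270.0 ux [548.4] uy [-351.2] zmeas 0.0745
scene yel 34 px 218.2 332.0 ux [549.7] uy [-324.3] zmeas 0.075
scene red 15 px 214.3 346.9 ux [551.] uy [-346.7] zmeas 0.0664
scene clip 60 px 210.6 349.1 ux [548.5] uy [-352.6] zmeas 0.075
top yel 0
top red 0
top clip 0
138 yeltop 272 275 z 0.0745 ux edges [np.float64(549.1), np.float64(551.8)]
142 red 264 268 z 0.0669 ux edges [np.float64(547.6), np.float64(551.0)]
142 yel 271 275 z 0.075 ux edges [np.float64(548.2), np.float64(551.5)]
142 yeltop 272 275 z 0.0752 ux edges [np.float64(548.8), np.float64(551.4)]
```

```bash
python3 -m handwheel '[[[0,0,0,0.0005,0,0,0.3],[0,0,0,0.0005,0,0,0.25],[0,0,0,0.0005,0,0,0.15],[0,0,0,0.0005,0,0,0],[0,0,0,0.0005,0,0,0]]]'
python3 -m handwheel '[[[0,0,0,0,0,0,0],[0,0,0,0,0,0,0],[0,0,0,0,0,0,0]]]'
python3 look.py e; python3 fine.py e | tail -7
```

```text
time: 8.25
position: [0.5795, -0.0928, 0.1229]
tcp_rot: [[-0.962, -0.271, 0.001], [-0.271, 0.962, 0.002], [-0.001, 0.001, -1.0]]
wrist_force: [-3.4, 3.6, 6.1]
finger_gap: 0.26
gripper_force: 59.8
time: 8.55
position: [0.5795, -0.0928, 0.1229]
tcp_rot: [[-0.962, -0.271, 0.001], [-0.271, 0.962, 0.002], [-0.001, 0.001, -1.0]]
wrist_force: [-4.7, 3.1, 6.2]
finger_gap: 0.263
gripper_force: 59.8
t 8.55 tcp ux,uy,z [ 532.1 -247.6  122.9] F ux,uy,z [-3.6  4.3  6.2]
wrist yel 289 px 145.4 271.7 ux [549.] uy [-324.7] zmeas 0.0744
wrist red 306 px 122.0 263.6 ux [548.1] uy [-342.5] zmeas 0.0669
wrist clip 448 px 102.1 269.9 ux [548.4] uy [-350.7] zmeas 0.0745
scene yel 34 px 218.3 331.7 ux [549.6] uy [-323.9] zmeas 0.075
scene red 16 px 213.9 346.6 ux [550.2] uy [-346.5] zmeas 0.0669
scene clip 61 px 210.7 349.1 ux [548.6] uy [-352.6] zmeas 0.0749
top yel 0
top red 0
top clip 0
134 yeltop 271 275 z 0.075 ux edges [np.float64(548.3), np.float64(551.5)]
138 red 264 267 z 0.0668 ux edges [np.float64(547.6), np.float64(550.3)]
138 yel 271 275 z 0.0748 ux edges [np.float64(548.4), np.float64(551.6)]
138 yeltop 271 275 z 0.0748 ux edges [np.float64(548.4), np.float64(551.6)]
142 red 264 268 z 0.0665 ux edges [np.float64(547.8), np.float64(551.2)]
142 yel 271 275 z 0.0753 ux edges [np.float64(548.1), np.float64(551.4)]
142 yeltop 271 275 z 0.0753 ux edges [np.float64(548.1), np.float64(551.4)]
```

View pics/wrist_e.png

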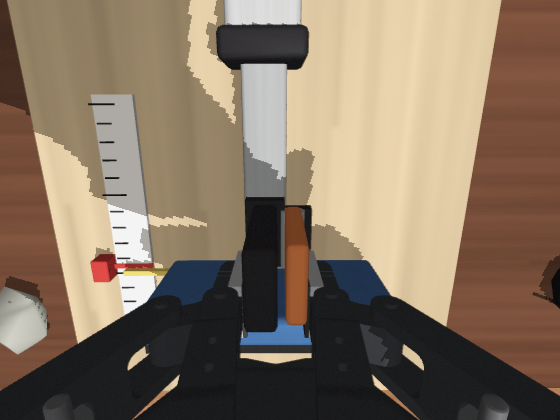

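The wrist view shows the lever upright (285–308 px), parallel to the blade (245–278 px) and gripped at 60 N. The pointer (145,272) lies on the mark (122,264). Both views put it about 0.8 mm too far out, so I'll nudge it back slightly while gripped.

```bash
python3 -m handwheel '[[[0,0,0,0.0004,0,0,0],[0,0,0,0.0008,0,0,0],[0,0,0,0.0008,0,0,0],[0,0,0,0.0008,0,0,0],[0,0,0,0.0008,0,0,0]]]'
python3 -m handwheel '[[[0,0,0,0,0,0,0],[0,0,0,0,0,0,0],[0,0,0,0,0,0,0],[0,0,0,0,0,0,0],[0,0,0,0,0,0,0]]]' | tail -2
python3 look.py f; python3 fine.py f | tail -6
```

```text
time: 9.2
position: [0.5788, -0.0931, 0.1229]
tcp_rot: [[-0.962, -0.271, 0.001], [-0.271, 0.962, 0.002], [-0.002, 0.001, -1.0]]
wrist_force: [-3.8, 3.0, 5.6]
finger_gap: 0.257
gripper_force: 59.8
finger_gap: 0.259
gripper_force: 59.8
t 9.7 tcp ux,uy,z [ 531.4 -247.6  122.9] F ux,uy,z [-3.   4.5  6.1]
wrist yel 283 px 145.2 271.7 ux [548.4] uy [-324.8] zmeas 0.0745
wrist red 293 px 119.6 265.2 ux [548.5] uy [-344.1] zmeas 0.0668
wrist clip 452 px 102.7 270.9 ux [548.4] uy [-350.5] zmeas 0.0745
scene yel 33 px 217.8 331.7 ux [548.8] uy [-324.1] zmeas 0.075
scene red 24 px 214.5 345.2 ux [550.3] uy [-344.1] zmeas 0.0672
scene clip 59 px 210.6 349.0 ux [548.4] uy [-352.5] zmeas 0.0749
top yel 0
top red 0
top clip 0
138 red 265 267 z 0.0668 ux edges [np.float64(547.6), np.float64(549.6)]
138 yel 271 275 z 0.0747 ux edges [np.float64(547.7), np.float64(551.0)]
138 yeltop 271 275 z 0.0747 ux edges [np.float64(547.7), np.float64(551.0)]
142 red 265 268 z 0.0678 ux edges [np.float64(547.2), np.float64(549.8)]
142 yel 271 275 z 0.0753 ux edges [np.float64(547.4), np.float64(550.7)]
142 yeltop 271 275 z 0.0753 ux edges [np.float64(547.4), np.float64(550.7)]
```

The pointer agrees with the mark to within about 0.5 mm, the lever is closed and the grip is holding. Handing in.

```bash
python3 -c "
from cell import arm
print(arm.job_done())"
```

```text
the job is handed in; nothing more can be done
None
```

I handed the job in with the leg at the red mark (pointer within about 0.5 mm by the wrist camera), after a pause of over a second there with the lever open, and the lever squeezed upright and still held at about 60 N; I saw no contact with the specimens, but did not re-measure them afterwards.

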